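Light and load the sloped slide viewer

ROBOT

A 6-joint arm with a two-finger parallel gripper is mounted at the origin on the work surface. World frame = base frame: x ahead of the robot, y to its left, z up, the work surface at z = 0. Lengths are in mm, angles in rad, forces in N, time in s.
With the tool pointing down it reaches from about 325 to 775 mm from the base axis. Payload 9.3 kg.
Tool frame: the origin (TCP) lies midway between the tips of the shut fingers; the grasp point (between the pads) lies 19 mm behind it; z points along the fingers, y is the line along which they close (so a half turn about z gives the same grasp; the last joint's range is limited). The gripper opens to 85 mm and grips with 20 to 120 N. Pads are 22 mm wide; open, the fingers measure 114 mm over their backs; the gripper's body (76 mm by 85 mm) begins 54 mm behind the grasp point. The pads swing forward as they close: fully open they stand 13 mm farther back than shut.
Start: joints at [1.155, 0.259, 0.021, 1.334, 0, 1.418], TCP at [142.883, 531.113, 204.279] pointing down, gripper open.
Joint ranges: [-3.04, 3.04], [-0.91, 1.82], [-1.04, 1.36], [-1.92, 1.95], [-1.52, 1.45], [-3.14, 3.14]. Speed limits (rad/s): [2.22, 2.22, 2.79, 3.14, 3.14, 3.14].

INTERFACE

Orientations are given as a unit quaternion [x, y, z, w].
In Python, from workcell import bot, solve_ik, read_state, imaging gives the robot as it stands. Calls block until the motion is done:
- bot.goto(position, orientation): joint-space move of the TCP to a pose.
- bot.movel(position, ori=None, max_speed=150, max_force=None): straight line of the TCP; ori=None keeps the orientation; max_speed is the mean speed in mm/s. With max_force (N) it stops when the force on the tool has changed by that much, and returns True; else False.
- bot.move_j(angles): joint-space move.
- bot.gripper_open() and bot.close_gripper(grip_force=None): open the fingers fully, or close them until they stop; grip_force is the grip in N (None keeps the last).
- bot.wait(seconds).
- solve_ik(position, orientation): joint angles nearest the present ones, or None.
- read_state(): the state.
- imaging.read_camera(name): name is "side" or "top"; returns a dict with "pixels" (420x560x3 uint8, blue, green, red), "depth" (420x560 float32, mm along the optical axis (not along the pixel's ray), 0 where there is no reading), "fovy" (degrees; the focal length in pixels is half the picture's height over the tangent of half this angle, whatever the lens; pixels are square), "cx", "cy" (the principal point, pixels), "R" (3x3) and "t" (3): a world point X has camera coordinates R X + t. Camera axes: x right, y down, z forward; pixel columns grow to the right and rows downward; lengths in mm; the calibration is good to about 2 mm. A picture is of the moment at which its call begins.
A pose or a line that the arm cannot do raises bot.PlanningError and nothing moves.
- bot.hand_in(): hands the job in; it is judged then, once.
The state is a dict: "time_s": time; "joint_positions": joint angles; "dq": joint speeds; "joint_torque": joint torques, N m; "ee_pos": TCP position; "ee_rot": TCP orientation; "ft_force": force on the tool from outside, world axes, zero at the start; "wrist_torque": the same for the moment, N m; "grip_width": finger opening in mm; "gripper_force": force on a finger pad.
Only numpy, scipy, OpenCV 4.12 (cv2) and the standard library are available. Lean on these libraries where they do the work, as an engineer would, in place of code of your own. Each camera call takes 0.05 s, during which the arm holds its last target. There are 200 camera calls.

TASK

Get the slide viewer ready: plug the oblong lamp block fully home into the socket between the viewer's rails, then lay the long slide tray on the two sloped rails above it, flat on both rails, centred and square across them, with its lower long edge down against the lips. Set both down, do not drop them, let go, and leave the other things on the bench where they are.

Things in the scene. Friction and masses are not known exactly. Their poses are not given: they have to be found in the camera images.
- stand: slide viewer, fixed: white base 140 (x) x 200 (y) x 8 mm, black socket block (70 x 90 mm, top 45 mm above the bench) in its middle; at y = -85 and +85 mm white cheeks 10 mm thick carry the sloped rails (rest); the 160 mm between them is open above, in front and behind. Origin: centre of the underside, on the bench; z up; its low side, with the lips, is at -x, towards the robot.
- socket (a point): centre of the mouth of the lamp socket, facing up, 45 mm above the bench, axes as the viewer's: rectangular hole 34 (x) x 46 (y) mm, 24 mm deep, with a 3 mm chamfer. It lies 75 mm straight below the origin of rest.
- rest: two sloped steel rails fixed to the viewer, 10 mm wide, 100 mm long along x, at y = -85 and +85 mm. Frame tilted 0.35 rad: x points up the slope, away from the robot; z is normal to it; the rails' top is z = 0. At the low end of each a lip 10 mm high, inner face at x = -42 mm. Origin, 120 mm above the bench: where the centre of the long tray's underside belongs (centred, against the lips).
- tray: long aluminium slide tray, loose, about 0.25 kg: plate 84 (x) x 200 (y) x 8 mm with six glass slides; above its middle a square handle bar 14 x 14 mm, 100 mm long along y, centre 38 mm above the underside, on posts (12 x 10 mm) at y = -44 and +44 mm; 23 mm free between bar and plate. Origin: centre of the underside; z up; starts flat on the bench; may lie on the rails either way round.
- lamp: oblong lamp block, loose, about 0.22 kg: black housing 44 (x) x 60 (y) x 55 mm, round lens on top, above a steel plug foot 32 (x) x 44 (y) x 20 mm on which it stands; 77 mm high. Origin: centre of the foot's underside; z up. Fits either way round with 1 mm to spare each side; home, the housing rests on the socket block, origin 20 mm below the mouth. The tray on the rails covers the socket.
- short_tray: bystander: short slide tray, same make but only 120 mm long (y), 84 mm wide (x), handle top 45 mm high: too short for the rails. Origin: centre of the underside
- round_lamp: bystander: lamp with a round black housing, 60 mm diameter, 77 mm high, on a square foot that does not fit the socket. Origin: centre of the underside
- bottle: bystander: amber glass bottle, 58 mm diameter, 135 mm high. Origin: centre of the underside
- beaker: bystander: glass beaker, 68 mm diameter, 95 mm high. Origin: centre of the underside
- jar: bystander: white plastic jar, 54 mm diameter, 75 mm high. Origin: centre of the underside
- wash_bottle: bystander: tall white plastic bottle, 50 mm diameter, 170 mm high. Origin: centre of the underside
- dropper: bystander: small amber dropper bottle, 36 mm diameter, 85 mm high. Origin: centre of the underside
- slide_box: bystander: flat grey slide box, 85 (x) x 140 (y) x 30 mm. Origin: centre of the underside
Not all that is in view belongs to the job. What is shaped like the stand but yellow is not meant.

How it is judged (in metres and radians):
On the way, in this order (a step that is already met when the one before it is completed fails the run):
1. the oblong lamp is fully home in the socket (horizontal distance between lamp and socket below 0.004 m and z of lamp in the frame of socket below -0.0165 m and angle between lamp's own z axis and vertical below 0.06 rad and angle between the x axis of lamp and the x axis of socket, either way round below 0.08 rad), for 0.2 s.
2. the long tray lies on the two rails, against the lips (x of tray in the frame of rest between -0.004 and 0.008 m and y of tray in the frame of rest between -0.01 and 0.01 m and z of tray in the frame of rest between -0.004 and 0.004 m and angle between the z axis of tray and the z axis of rest, either way round below 0.05 rad and angle between the y axis of tray and the y axis of rest, either way round below 0.08 rad), for 0.2 s.
At the end, for the whole second after the job is handed in: The oblong lamp is home in the socket (housing within 3.5 mm of the block, upright, in line); the long tray rests flat on both rails (within 4 mm and 0.05 rad of them), lower edge within 8 mm of the lips, centred within 10 mm, square within 0.08 rad; both at rest (all of step 1 and all of step 2 and linear speed of each of tray, lamp below 0.02 m/s); the robot touches nothing.
It fails at once if the short tray or the round lamp is shifted by more than 25 mm or tipped (distance of any of short_tray, round_lamp from where it was at the start of the episode above 0.025 m or angle between any of short_tray, round_lamp's own z axis and vertical above 0.35 rad).
It fails at once if the amber bottle, the beaker or the tall white bottle is shifted by more than 25 mm or tipped (distance of any of bottle, beaker, wash_bottle from where it was at the start of the episode above 0.025 m or angle between any of bottle, beaker, wash_bottle's own z axis and vertical above 0.35 rad).
It fails at once if the jar, the slide box or the dropper bottle is shifted by more than 25 mm or tipped (distance of any of jar, slide_box, dropper from where it was at the start of the episode above 0.025 m or angle between any of jar, slide_box, dropper's own z axis and vertical above 0.35 rad).
It fails at once if the long tray is dropped (falls out of the fingers at more than 0.6 m/s) (contact force between the fingers and tray below 0.1 N and linear speed of tray above 0.6 m/s).
It fails at once if the oblong lamp is dropped (falls out of the fingers at more than 0.6 m/s) (contact force between the fingers and lamp below 0.1 N and linear speed of lamp above 0.6 m/s).
It also fails if it takes over 64 s, if anything falls off the work surface, if the arm or the gripper's body presses on something with over 40 N, if the wrist force passes 120 N, or if a joint passes its speed limit or range.

## Working session

There is one attempt and no reset: what is moved stays moved. The work goes in short steps, each a Python script; the robot and the scene stay as the last script left them, time stands still between calls to the robot, and variables do not carry over. Pictures are saved under pics/ and viewed, at most 10 in all, crops included, and the job is handed in when it is done.

```bash
mkdir -p pics; ls
python3 - <<'E'
from workcell import bot, solve_ik, read_state, imaging
import cv2,numpy as np
for n in("top","side"):
    d=imaging.read_camera(n); cv2.imwrite(f"pics/{n}0.png",d["pixels"]); np.save(f"pics/{n}0.npy",d,allow_pickle=True)
    print(n,d["fovy"],d["cx"],d["cy"],d["R"],d["t"])
print(read_state())
E
```

```text
pics
top 46.6936914936929 274.6024665648651 218.46423550463604 [[ 0.00290795 -0.99997189  0.0069116 ]
 [-0.99411084 -0.0036395  -0.10830695]
 [ 0.10832906 -0.00655594 -0.99409347]] [ -19.07889674  513.20778676 1431.4468668 ]
side 43.722933608062334 277.1491279940397 208.3893027459506 [[ 0.79925524 -0.60099114  0.00084963]
 [-0.41564536 -0.55378477 -0.72149938]
 [ 0.43408525  0.57630901 -0.69241456]] [-401.02438104  274.76577643 1070.82742208]
{'time_s': 0.1, 'joint_positions': array([ 1.15539542e+00,  2.59159574e-01,  2.08393906e-02,  1.33371346e+00,
       -2.18700468e-05,  1.41821088e+00]), 'dq': array([ 1.76713975e-03, -1.17550170e-03,  3.81075232e-03,  2.76414833e-03,
        4.68302423e-05, -2.93049447e-04]), 'joint_torque': array([ 2.55822124e-03, -5.56693411e+01,  3.45072055e+01,  1.15980796e-02,
       -3.01508599e-04,  2.36838559e-05]), 'ee_pos': array([142.77646397, 530.84711382, 203.71446755]), 'ee_rot': array([ 1.31029834e-01,  9.91378232e-01, -5.96940631e-04, -1.62845321e-04]), 'ft_force': array([ 0.1444829 , -0.15503075, -0.9748588 ]), 'wrist_torque': array([ 0.02267678, -0.04003623, -0.00474852]), 'gripper_force': 0.0, 'grip_width': 85.29025975554255}
```

View pics/top0.png

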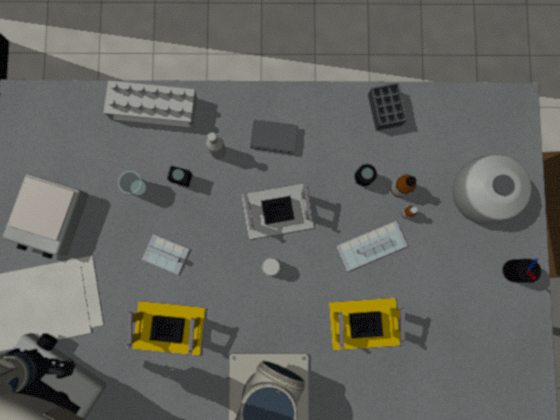

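View pics/side0.png

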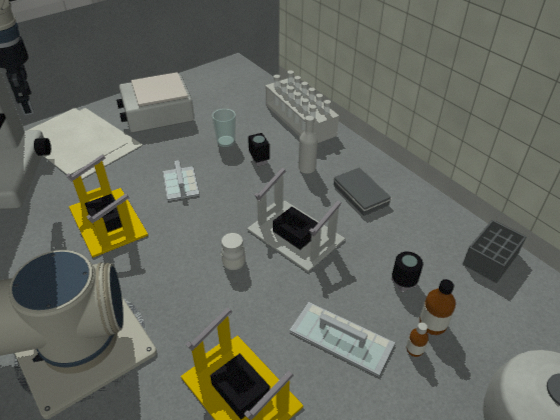

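The top view shows these candidates:
- **Lamp:** the oblong one could be the black square-cornered lamp at top (180,176) / side (259,147). The lamp at top (366,175) / side (407,269) is round.
- **Tray:** the long one is at top (372,246) / side (342,337). The one at top (166,254) / side (181,183) is the short tray.
- **Stand:** the white one is at top (278,211). The yellow ones at (168,328) and (365,324) are not meant.

Next I'll check this choice in a close crop and take measurements.

```bash
cat > h.py <<'E'
import numpy as np, cv2
def load(n,k=0): return np.load(f"pics/{n}{k}.npy",allow_pickle=True).item()
def foc(d): return 210/np.tan(np.radians(d["fovy"])/2)
def ray(d,uv,z):
    uv=np.atleast_2d(uv).astype(float); f=foc(d)
    r=np.c_[(uv[:,0]-d["cx"])/f,(uv[:,1]-d["cy"])/f,np.ones(len(uv))]@d["R"]
    c=-d["R"].T@d["t"]; return c+r*((z-c[2])/r[:,2])[:,None]
def cloud(d):
    v,u=np.mgrid[:420,:560]; f=foc(d); D=d["depth"]
    P=np.dstack([(u-d["cx"])/f*D,(v-d["cy"])/f*D,D]).reshape(-1,3)
    W=((P-d["t"])@d["R"]).reshape(420,560,3); W[D==0]=np.nan; return W
def rect(xy):
    (c,s,a)=cv2.minAreaRect(xy.astype(np.float32)); return np.round(c,1),np.round(s,1),round(a,1)
E
python3 - <<'E'
from h import *
T,S=load("top"),load("side")
def crop(d,x,y,w=100,h=75): return cv2.resize(d["pixels"][y:y+h,x:x+w],(400,300),interpolation=cv2.INTER_CUBIC)
cv2.imwrite("pics/crop.png",np.vstack([np.hstack([crop(T,130,140),crop(S,210,110)]),np.hstack([crop(T,228,172),crop(T,322,208)])]))
for n,d in(("top",T),("side",S)):
    W=cloud(d); hsv=cv2.cvtColor(d["pixels"],cv2.COLOR_BGR2HSV)
    print(n,"valid",np.isfinite(W[...,2]).mean())
    boxes=dict(top=dict(lamp=(165,160,195,190),stand=(238,180,318,242),tray=(332,218,412,274)),side=dict(lamp=(245,130,275,165),stand=(244,165,348,270),tray=(286,300,398,378)))[n]
    for k,(a,b,c,e) in boxes.items():
        w=W[b:e,a:c].reshape(-1,3); w=w[np.isfinite(w[:,2])]
        print(k,np.histogram(w[:,2],bins=range(-10,160,10))[0])
        for lo,hi in dict(lamp=[(70,85)],stand=[(38,52),(90,160)],tray=[(4,20),(36,56)])[k]:
            q=w[(w[:,2]>lo)&(w[:,2]<hi)]; print(lo,hi,len(q),q.mean(0).round(1) if len(q) else'',rect(q[:,:2]) if len(q)>3 else'')
    # objects on bench
    m=((W[...,2]>12)&(W[...,2]<300)&(W[...,0]>150)).astype(np.uint8)
    if n=="top":
        N,L,st,ce=cv2.connectedComponentsWithStats(m)
        for i in range(1,N):
            if st[i,4]>20: print(ce[i].round(),st[i,4],np.nanmedian(W[L==i],0).round(),np.nanmax(W[L==i][:,2]).round())
E
```

```text
top valid 0.9961522108843538
lamp [209 298   2  12  18  14  22  31 265  28   0   0   0   0   0   0]
70 85 293 [636.2 266.   75.9] (array([636.9, 266.8]), array([60.9, 43.9]), 75.4)
stand [ 822 2398  665  131   53  519   45    6    9    7    6   40   91   86
   57    1]
38 52 573 [539.6 -28.3  45.2] (array([539.6, -26.9]), array([ 74.3, 167.5]), 7.4)
90 160 281 [541.1 -28.6 120.6] (array([539.3, -24.7]), array([ 99.2, 180.1]), 10.2)
tray [1041 2485  768    6    9  144   11    0    0    0    0    0    0    0
    0    0]
4 20 2030 [ 433.9 -309.3    9. ] (array([ 434.9, -312.2]), array([166.9, 244.3]), 0.2)
36 56 163 [ 434.1 -309.4   45.4] (array([ 434.1, -309.5]), array([13.8, 99.2]), 22.5)
[150. 103.] 3259 [851. 353.  73.] 121.0
[387. 106.] 1227 [ 859. -360.   46.] 69.0
[273. 136.] 1313 [766. -15.  30.] 40.0
[215. 146.] 376 [714. 153. 111.] 176.0
[491. 189.] 4324 [ 590. -634.  111.] 139.0
[365. 175.] 401 [ 638. -283.   75.] 85.0
[179. 176.] 391 [632. 262.  74.] 85.0
[131. 183.] 454 [614. 411.  66.] 104.0
[ 45. 216.] 4698 [511. 642.  88.] 101.0
[403. 185.] 441 [ 603. -389.   92.] 143.0

[... 637 characters left out ...]

side valid 0.9959948979591837
lamp [272 249  20  45  60  58  59  68 212   3   0   0   0   0   0   0]
70 85 215 [634.6 261.6  74.9] (array([636.7, 264.8]), array([65.8, 44.3]), 76.7)
stand [3315 4279  480  517  421  763  113  101  116  112  107  147  201  132
   69    0]
38 52 884 [535.3 -26.7  43.9] (array([484. , -36.4]), array([192.5, 182.1]), 10.0)
90 160 656 [542.6 -30.5 113.4] (array([538.3, -26. ]), array([ 99.2, 184.2]), 10.1)
tray [2755 4786  636   31  111  341    0    0    0    0    0    0    0    1
   42    0]
4 20 3102 [ 430.  -318.4    8.5] (array([ 432.6, -307.8]), array([176.1, 223.8]), 52.7)
36 56 397 [ 432.1 -313.8   43.4] (array([ 432.5, -311.9]), array([18. , 99.5]), 22.9)
```

View pics/crop.png

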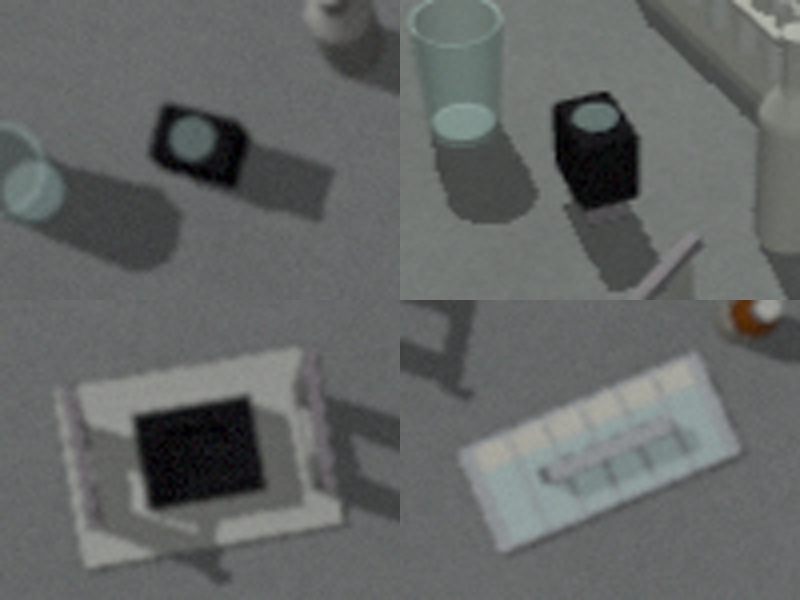

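The crop confirms the choices. The lamp has a rectangular housing with a round lens (crop ~(195,140) and (600,150)), the white stand has a black socket block (~(200,450)), and the long tray has six slides (~(600,450)). Next I'll refine the socket estimate and pick up the lamp.

```bash
cat >> h.py <<'E'
from scipy.spatial.transform import Rotation as Ro
def ori(a,tilt=0.):
    """closing axis at world angle a (deg); tilt: tool z leans towards +x of the object's yaw a (rad)"""
    c,s=np.cos(np.radians(a)),np.sin(np.radians(a))
    z=np.array([np.sin(tilt)*c,np.sin(tilt)*s,-np.cos(tilt)]); y=np.array([np.cos(tilt)*c,np.cos(tilt)*s,np.sin(tilt)])
    qs=[Ro.from_matrix(np.c_[np.cross(k*y,z),k*y,z]).as_quat() for k in(1,-1)]
    return qs
def best(p,qs):
    from workcell import solve_ik
    o=[(abs(j[5]),tuple(q)) for q in qs if (j:=solve_ik(p,q)) is not None]
    return np.array(min(o)[1])
E
python3 - <<'E'
from h import *
from workcell import bot,solve_ik,read_state
T,S=load("top"),load("side")
for d,(a,b,c,e) in((T,(255,190,300,230)),(S,(265,200,325,250))):
    W=cloud(d); V=d["pixels"].max(2)
    m=np.zeros((420,560),bool); m[b:e,a:c]=True; m&=(V<45)&(W[...,2]>41)&(W[...,2]<60)
    m=cv2.morphologyEx(m.astype(np.uint8),cv2.MORPH_CLOSE,np.ones((5,5))); cs=max(cv2.findContours(m,0,1)[0],key=cv2.contourArea)
    w=ray(d,cs[:,0],45); print("block",rect(w[:,:2]))
L=np.array([636.8,266.]); a=-14.
up=[*L,200]; q=best(up,ori(a)); print(solve_ik(up,q))
bot.goto(up,q); print(bot.movel([*L,36],max_speed=120,max_force=20))
bot.close_gripper(60); s=read_state(); print(s["time_s"],s["grip_width"],s["gripper_force"],s["ee_pos"])
E
```

```text
block (array([537.6, -25.6]), array([66.9, 84.6]), 10.6)
block (array([537.3, -27.7]), array([71.6, 91.8]), 11.4)
[ 0.27424681  0.51096814  0.40215488  1.46198308  0.         -1.05220342]
False
4.2083 42.50861923213296 61.63642644882202 [637.02215331 266.16486461  36.67142168]
```

Run:
```python
from h import *
from workcell import bot,solve_ik,read_state,imaging
P=np.array([538.,-26.3]); p0=read_state()["ee_pos"]; z0=p0[2]
bot.movel([*p0[:2],225],max_speed=150)
r=Ro.from_quat(read_state()["ee_rot"]); q=(Ro.from_euler('z',24.4,degrees=True)*r).as_quat()
p=[*P,225]
print(solve_ik(p,q)); bot.movel(p,q,max_speed=150)
bot.movel([*P,z0+55],max_speed=120); bot.wait(.3)
f0=read_state()["ft_force"]
hit=bot.movel([*P,z0+24.5],max_speed=25,max_force=15)
s=read_state(); print(hit,s["time_s"],s["ee_pos"]-[0,0,z0],s["ft_force"]-f0,s["wrist_torque"],s["grip_width"])
d=imaging.read_camera("side"); cv2.imwrite("pics/side1.png",cv2.resize(d["pixels"][120:300,200:380],(540,540)))
```

```text
[-2.03928231e-01  2.34855247e-01  4.15856455e-02  1.37853778e+00
 -1.24493716e-03 -1.95621802e+00]
True 10.0 [538.22494828 -26.49152958  44.47819182] [-2.17880262  0.05457618 11.18372932] [-0.02473596  0.68423553 -0.0109698 ] 42.158108554273795
```

View pics/side1.png

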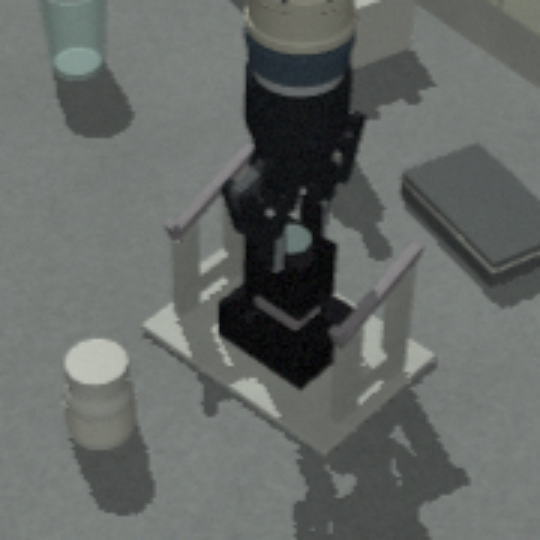

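The view shows the foot on the chamfer of the socket block (~(285,310)), not yet in. Contact pushes the tool towards -x, so I'll search with small offsets.

Run:
```python
from h import *
from workcell import bot,solve_ik,read_state
P=np.array([538.,-26.3]); z0=36.67; a=np.radians(10.4); R=np.array([[np.cos(a),-np.sin(a)],[np.sin(a),np.cos(a)]])
for o in [(-3,0),(3,0),(0,-3),(0,3),(-3,-3),(-3,3),(3,-3),(3,3)]:
    c=P+R@np.array(o); bot.movel([*c,z0+49],max_speed=60); bot.wait(.15)
    s0=read_state()
    hit=bot.movel([*c,z0+24.5],max_speed=25,max_force=12)
    s=read_state(); print(o,hit,round(s["time_s"],1),(s["ee_pos"]-[0,0,z0]).round(1),(s["ft_force"]-s0["ft_force"]).round(1),(s["wrist_torque"]-s0["wrist_torque"]).round(2))
    if s["ee_pos"][2]-z0<40: break
```

```text
(-3, 0) True 10.9 [535.3 -26.9  44.8] [-1.   0.4  8.2] [0.   0.38 0.01]
(3, 0) True 12.2 [540.7 -25.7  25. ] [-0.5  0.8  7.1] [0.02 0.01 0.07]
```

Run:
```python
from h import *
from workcell import bot,solve_ik,read_state,imaging
bot.gripper_open(); p=read_state()["ee_pos"]; bot.movel([*p[:2],230],max_speed=150)
B=np.array([433.6,-310.3]); up=[*B,150]; q=best([*B,230],ori(22.5)); print(solve_ik(up,q))
bot.goto([*B,230],q)
for n in("top","side"):
    d=imaging.read_camera(n); np.save(f"pics/{n}2.npy",d,allow_pickle=True); W=cloud(d)
    b=dict(top=(255,190,300,230),side=(265,165,325,240))[n]
    w=W[b[1]:b[3],b[0]:b[2]].reshape(-1,3); w=w[(w[:,2]>96)&(w[:,2]<112)&(np.hypot(w[:,0]-540,w[:,1]+26)<45)]; print(n,len(w),w.mean(0),rect(w[:,:2]))
d=load("side",2); cv2.imwrite("pics/side2.png",cv2.resize(d["pixels"][150:300,220:370],(500,500)))
print(bot.movel([*B,23],max_speed=100,max_force=15))
bot.close_gripper(80); s=read_state(); print(s["time_s"],s["grip_width"],s["gripper_force"],s["ee_pos"])
```

```text
[-0.77858418  0.25183666 -0.12766572  1.19129395  0.          0.39951307]
top 302 [539.55438657 -24.8523622  101.40468678] (array([540. , -24.9]), array([43.6, 59.7]), 10.4)
side 342 [537.79427122 -28.87990505 100.24835957] (array([538.5, -28.3]), array([47.2, 62.6]), 5.2)
False
19.1083 -0.0881610825664248 0.0 [ 433.59978329 -310.29045126   22.97361993]
```

View pics/side2.png

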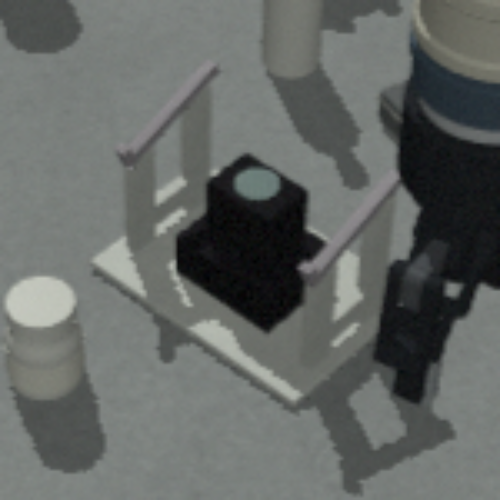

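The lamp is home: its top is at about 101 mm and it sits in line on the block at (250,200). The grip on the tray bar missed, with the fingers fully closed, so I'll look.

Run:
```python
from h import *
from workcell import imaging,read_state
d=imaging.read_camera("side"); np.save("pics/side3.npy",d,allow_pickle=True); t=imaging.read_camera("top"); np.save("pics/top3.npy",t,allow_pickle=True)
cv2.imwrite("pics/s3.png",np.hstack([cv2.resize(d["pixels"][270:390,270:410],(420,360)),cv2.resize(t["pixels"][195:290,320:430],(417,360))[:,:380]]))
print(read_state()["ee_rot"])
```

```text
[ 5.55581939e-01  8.31461790e-01 -7.04130100e-07  1.54058441e-06]
```

View pics/s3.png

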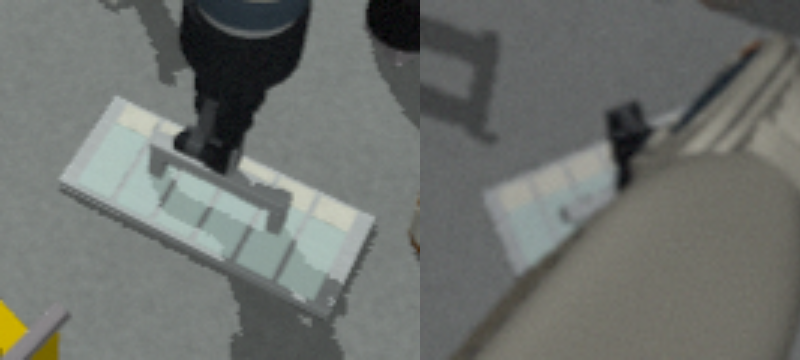

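Run:
```python
from h import *
for n,k in(("side",0),("side",2),("side",3)):
    d=load(n,k); W=cloud(d); g=d["pixels"].max(2); a,b,c,e=286,290,400,380
    w=W[b:e,a:c].reshape(-1,3); q=w[(w[:,2]>36)&(w[:,2]<56)&(g[b:e,a:c].reshape(-1)>80)]
    print(k,len(q),q.mean(0).round(1),rect(q[:,:2]))
    if k==3:
        m=((W[...,2]>30)&(g<70)); m[:,:270]=0;m[:250]=0; q=W[m]; q=q[q[:,2]<60]; print("fingers",len(q),q.mean(0).round(1),rect(q[:,:2]))
```

```text
0 397 [ 432.1 -313.8   43.4] (array([ 432.5, -311.9]), array([18. , 99.5]), 22.9)
2 397 [ 432.2 -314.    43.3] (array([ 432.6, -311.9]), array([ 17.5, 100. ]), 21.9)
3 317 [ 432.4 -317.7   43.1] (array([ 432.1, -312. ]), array([18.7, 99.8]), 22.7)
fingers 830 [ 757.3 -356.3   44.2] (array([ 659.8, -342.7]), array([465.1, 154.6]), 1.6)
```

Run:
```python
from h import *
from workcell import read_state
s=read_state(); print(s)
d=load("side",3); f=foc(d)
for p in([433.6,-310.3,23],[433.6,-310.3,45],[433.6,-310.3,120]):
    c=d["R"]@p+d["t"]; print((c[:2]/c[2]*f+[d["cx"],d["cy"]]).round())
W=cloud(d)
for v in range(296,342,4): print(v,[tuple(W[v,u].round().astype(int)) if np.isfinite(W[v,u,0]) else 0 for u in range(326,362,6)])
```

```text
{'time_s': 19.2083, 'joint_positions': array([-7.78580582e-01,  3.49498755e-01, -3.38833713e-01,  8.82460568e-01,
       -8.02598234e-07,  3.99544821e-01]), 'dq': array([ 0.00082797, -0.00057972,  0.00017014, -0.00134098,  0.00159972,
        0.00059382]), 'joint_torque': array([ 2.95640530e-03, -5.67525136e+01,  2.85490233e+01,  1.57777245e-03,
       -3.64901871e-04,  1.66734168e-05]), 'ee_pos': array([ 433.59994109, -310.29764393,   22.99780401]), 'ee_rot': array([ 5.55581939e-01,  8.31461790e-01, -7.04130100e-07,  1.54058441e-06]), 'ft_force': array([ 0.76877138, -0.0711696 , -0.32668592]), 'wrist_torque': array([0.02749694, 0.00930268, 0.00484307]), 'gripper_force': 0.0, 'grip_width': 0.08415213630292805}
[342. 331.]
[343. 325.]
[347. 303.]
296 [(np.int64(477), np.int64(-213), np.int64(2)), (np.int64(490), np.int64(-218), np.int64(-4)), (np.int64(396), np.int64(-321), np.int64(183)), (np.int64(401), np.int64(-330), np.int64(189)), (np.int64(407), np.int64(-339), np.int64(193)), (np.int64(416), np.int64(-344), np.int64(192))]
300 [(np.int64(471), np.int64(-220), np.int64(0)), (np
[... 2363 characters left out ...]
t64(429), np.int64(-320), np.int64(36)), (np.int64(435), np.int64(-329), np.int64(42)), (np.int64(444), np.int64(-337), np.int64(44))]
336 [(np.int64(406), np.int64(-294), np.int64(11)), (np.int64(417), np.int64(-300), np.int64(9)), (np.int64(427), np.int64(-307), np.int64(8)), (np.int64(435), np.int64(-316), np.int64(12)), (np.int64(446), np.int64(-323), np.int64(10)), (np.int64(439), np.int64(-343), np.int64(41))]
340 [(np.int64(402), np.int64(-299), np.int64(6)), (np.int64(411), np.int64(-307), np.int64(7)), (np.int64(422), np.int64(-313), np.int64(6)), (np.int64(431), np.int64(-321), np.int64(7)), (np.int64(440), np.int64(-329), np.int64(8)), (np.int64(451), np.int64(-335), np.int64(5))]
```

The bar hasn't moved and the gripper is shut. I'll lift straight up under a force guard and look at where the tips really are.

Run:
```python
from h import *
from workcell import bot,imaging,read_state
p=read_state()["ee_pos"]; print(bot.movel([*p[:2],123],max_speed=100,max_force=8)); bot.wait(.2)
s=read_state(); print(s["time_s"],s["ee_pos"],s["grip_width"])
d=imaging.read_camera("side"); np.save("pics/side4.npy",d,allow_pickle=True); f=foc(d)
img=cv2.resize(d["pixels"][230:380,270:420],(600,600))
for h in(0,19,54+19):
    c=d["R"]@(s["ee_pos"]+[0,0,h])+d["t"]; uv=c[:2]/c[2]*f+[d["cx"],d["cy"]]; cv2.circle(img,tuple(int(v) for v in (uv-[270,230]+.5)*4),4,(0,0,255),1)
cv2.imwrite("pics/s4.png",img)
```

```text
False
20.5583 [ 433.42161922 -310.14542621  122.50468042] 0.11259602036771406
```

View pics/s4.png

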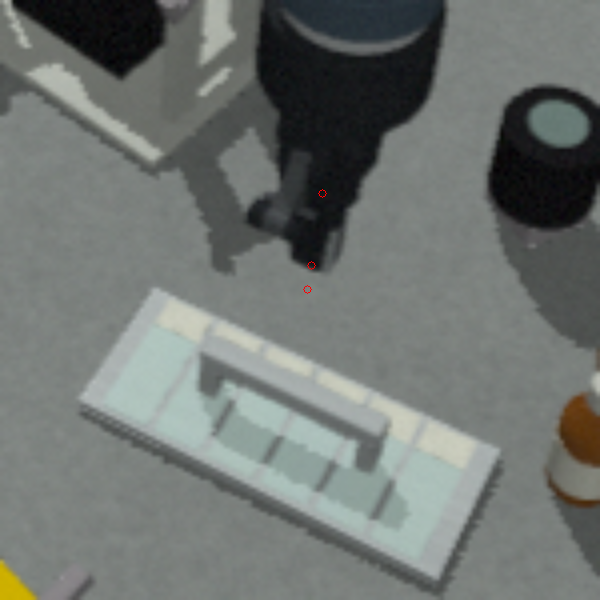

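The tips appear about 20 mm short of the reported TCP: the red dot at (307,289) is the reported TCP and the visible tip is at (318,268). I'll measure this offset from the depth image.

Run:
```python
from h import *
d=load("side",4); W=cloud(d); 
for v in range(282,300):
    r=[(u,*W[v,u].round().astype(int).tolist()) for u in range(340,358,2) if np.isfinite(W[v,u,2]) and W[v,u,2]>60]
    print(v,r)
```

```text
282 [(340, 384, -331, 242), (342, 386, -334, 244), (344, 391, -334, 240), (346, 396, -334, 236), (348, 400, -336, 235), (350, 421, -321, 204), (352, 424, -324, 204), (354, 424, -328, 208), (356, 434, -325, 198)]
283 [(340, 381, -335, 246), (342, 384, -337, 245), (344, 392, -333, 236), (346, 394, -336, 237), (348, 397, -338, 237), (350, 419, -323, 205), (352, 423, -325, 203), (354, 425, -327, 204), (356, 435, -324, 193)]
284 [(340, 380, -335, 244), (342, 384, -336, 242), (344, 385, -340, 245), (346, 395, -336, 234), (348, 396, -340, 237), (350, 419, -324, 203), (352, 424, -324, 199), (354, 426, -327, 201), (356, 434, -326, 193)]
285 [(340, 381, -336, 242), (342, 382, -339, 243), (344, 385, -341, 244), (346, 388, -342, 243), (348, 395, -340, 235), (350, 417, -326, 204), (352, 424, -325, 197), (354, 426, -328, 199), (356, 440, -321, 180)]
286 [(340, 380, -337, 241), (342, 381, -340, 243), (344, 384, -342, 242), (346, 387, -343, 241), (348, 396, -340, 231), (350, 406, -336, 219), (352, 424, -325, 194), (354, 426, -328, 196), (356, 440, -321, 178)]
287 [(340, 378, -338, 240), (342, 381, -
[... 1007 characters left out ...]
 400, -338, 210), (350, 410, -334, 197), (352, 431, -322, 168), (354, 434, -324, 167)]
293 [(342, 423, -305, 154), (344, 420, -312, 163), (346, 424, -314, 162), (348, 422, -320, 170), (350, 424, -323, 171), (352, 432, -321, 164), (354, 435, -323, 162)]
294 [(344, 420, -313, 161), (346, 424, -314, 159), (348, 423, -320, 167), (350, 425, -323, 167), (352, 432, -321, 160), (354, 435, -323, 160)]
295 [(344, 420, -313, 158), (346, 423, -316, 159), (348, 423, -320, 164), (350, 425, -323, 164), (352, 431, -323, 160)]
296 [(346, 422, -316, 157), (348, 422, -321, 162), (350, 426, -322, 160), (352, 431, -323, 157)]
297 [(348, 424, -320, 157), (350, 429, -321, 153), (352, 432, -323, 153)]
298 []
299 []
```

Run:
```python
from h import *
from workcell import bot,imaging,read_state
p=read_state()["ee_pos"]; bot.movel([400,-150,123],max_speed=200)
bot.movel([400,-150,10],max_speed=120,max_force=10); s=read_state(); print(s["ee_pos"])
if s["ee_pos"][2]<12:
    h=bot.movel([400,-150,-45],max_speed=30,max_force=6); s=read_state(); print(h,s["time_s"],s["ee_pos"],s["ft_force"])
bot.movel([400,-150,60],max_speed=150)
```

```text
[ 400.36556118 -150.34239661   10.43306192]
True 23.85 [ 399.99012617 -149.96731206  -26.97388109] [-1.25942498  0.43200848  9.25909534]
```

The touch shows the real tips sit 27 mm behind the reported TCP, so I'll correct for that and pick the tray.

Run:
```python
from h import *
from workcell import bot,solve_ik,read_state,imaging
bot.gripper_open(); B=np.array([433.6,-310.3])
q=best([*B,120],ori(22.5)); bot.movel([400,-150,120],max_speed=200); bot.goto([*B,120],q)
print(bot.movel([*B,-7],max_speed=100,max_force=15)); bot.close_gripper(80)
s=read_state(); print(s["time_s"],s["grip_width"],s["gripper_force"],s["ee_pos"])
if s["grip_width"]>8:
    print(bot.movel([*B,60],max_speed=100)); s=read_state(); print(s["grip_width"],s["ft_force"],s["wrist_torque"])
    O=np.array([540,-26,120.]); qs=ori(10.3,.35); q2=max(qs,key=lambda k:abs(np.dot(k,q))); n=-Ro.from_quat(q2).as_matrix()[:,2]
    for g in(100,60,0): print(solve_ik(O+n*(g-7),q2))
```

```text
False
28.5917 12.672189728921351 78.63287329673767 [ 433.70261369 -310.29109204   -6.75276531]
False
12.170175254427107 [ 0.90977024  1.29002107 -3.42817652] [-0.04005849  0.02261783  0.03414396]
[-0.33659374 -0.03727037 -0.37760057  0.92309041  0.17011492  1.08084828]
[-0.31996701  0.00647009 -0.43414894  0.82012166  0.16506302  1.09691405]
[-0.29688361  0.08438265 -0.50707573  0.66570233  0.15798037  1.11917381]
```

```bash
cat >> h.py <<'E'
def place(q):
    O=np.array([540,-26,120.]); q2=max(ori(10.3,.35),key=lambda k:abs(np.dot(k,q))); n=-Ro.from_quat(q2).as_matrix()[:,2]
    a=np.radians(10.3); x=np.array([np.cos(.35)*np.cos(a),np.cos(.35)*np.sin(a),np.sin(.35)]); return O,x,n,q2
E
python3 - <<'E'
from h import *
from workcell import bot,solve_ik,read_state,imaging
s=read_state(); p=s["ee_pos"]; O,x,n,q=place(s["ee_rot"]); h=-6.75
fr=lambda: ((lambda e:np.round([e@x,e@np.cross(n,x),e@n-h],1))(read_state()["ee_pos"]-O))
bot.movel([*p[:2],200],max_speed=150)
bot.movel(O+x*8+n*(h+90),q,max_speed=130)
bot.movel(O+x*8+n*(h+15),max_speed=80); bot.wait(.3); f0=read_state()["ft_force"]; print(fr())
d=imaging.read_camera("side"); cv2.imwrite("pics/s5.png",cv2.resize(d["pixels"][110:290,220:400],(540,540)))
print(bot.movel(O+x*8+n*(h-6),max_speed=20,max_force=6)); s=read_state(); f=s["ft_force"]-f0; print(fr(),f@x,f@n,s["wrist_torque"],s["time_s"])
E
```

```text
[ 8.2 -0.1 15.3]
True
[7.8 0.  0.2] 0.5668685229366539 8.91299872635804 [-0.06103803  0.26811877 -0.00815092] 35.075
```

View pics/s5.png

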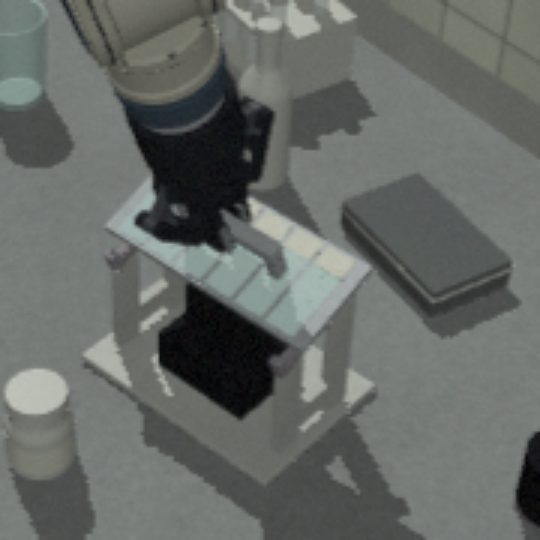

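The view shows the tray level across both rails (~(240,270)), parallel to the slope and centred. Next I'll slide it down to the lips and release.

Run:
```python
from h import *
from workcell import bot,solve_ik,read_state,imaging
s=read_state(); O,x,n,q=place(s["ee_rot"]); h=-6.75
y=np.cross(n,x)
fr=lambda: ((lambda e:np.round([e@x,e@y,e@n-h],1))(read_state()["ee_pos"]-O))
bot.movel(O+x*7.5+n*(h+.5),max_speed=20); bot.wait(.2); f0=read_state()["ft_force"]
hit=bot.movel(O-x*7+n*(h+.5),max_speed=12,max_force=7); f=read_state()["ft_force"]-f0; print("slide",hit,fr(),f@x,f@n)
c=fr(); print(bot.movel(O+x*(c[0]+.3)+y*c[1]+n*(h-4),max_speed=10,max_force=5),fr())
bot.gripper_open(); bot.wait(.3)
p=read_state()["ee_pos"]; bot.movel(p+n*110,max_speed=90); bot.wait(.2)
print(read_state()["time_s"])
j=read_state()["joint_positions"].copy(); j[0]-=.9; bot.move_j(j)
for k in("top","side"):
    d=imaging.read_camera(k); np.save(f"pics/{k}6.npy",d,allow_pickle=True); W=cloud(d)
    b=dict(top=(225,165,335,245),side=(220,150,360,270))[k]
    e=W[b[1]:b[3],b[0]:b[2]].reshape(-1,3)-O; F=np.c_[e@x,e@y,e@n]
    w=F[(abs(F[:,2]-9)<7)&(abs(F[:,1])<115)&(abs(F[:,0])<60)]; v=F[(F[:,2]>38)&(F[:,2]<52)&(abs(F[:,1])<70)]
    A=np.c_[w[:,:2],np.ones(len(w))]; sol=np.linalg.lstsq(A,w[:,2],rcond=None)[0]
    print(k,"plate",rect(w[:,:2]),w.mean(0).round(1),"slopes",sol.round(3),"bar",rect(v[:,:2]),v.mean(0).round(1))
d=load("side",6); cv2.imwrite("pics/s6.png",cv2.resize(d["pixels"][130:290,220:380],(600,600)))
print(read_state()["time_s"])
```

```text
slide True [-0.6  0.   0.8] 3.8843255475917804 0.4279442887846088
True [-0.5  0.1  0.2]
39.1333
top plate (array([ 0.5, -0.3]), array([100.3, 200.2]), 0.5) [1.6 0.4 9.3] slopes [-2.000e-03 -1.000e-03  9.266e+00] bar (array([ 0.8, -0. ]), array([99.4, 15.6]), 89.7) [ 0.9  0.2 45.1]
side plate (array([ -5.3, -33.5]), array([ 96.8, 144.4]), 2.6) [  3.2 -59.3   8.6] slopes [-2.000e-03  7.000e-03  9.078e+00] bar (array([ -1.7, -30.9]), array([42. , 14.8]), 87.8) [ -1.4 -36.6  44.3]
40.8083
```

View pics/s6.png

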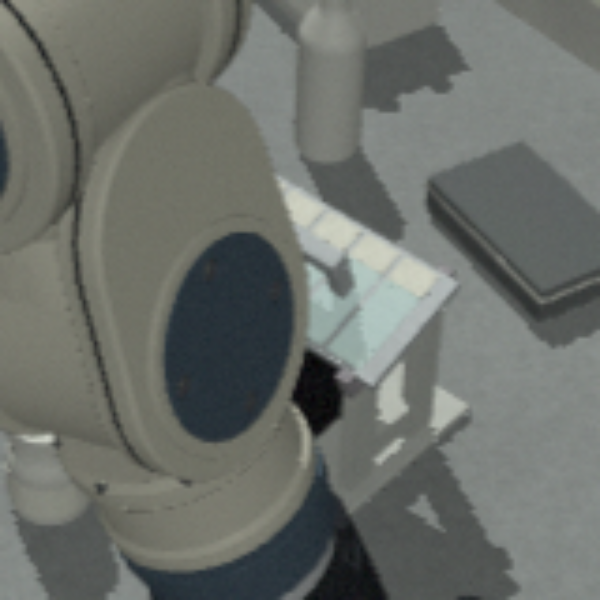

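The arm hides half of this view. The top view has the tray within 1 mm of centre, flat to 0.002 rad, and square, and the slide stopped against the lips. I'm handing in.

```bash
python3 -c "
from workcell import bot,read_state
bot.wait(.3);print(read_state()['ft_force'],bot.hand_in())"
```

```text
the job is handed in; nothing more can be done
[-0.48295597  0.04022055 -0.08372711] None
```

The job is handed in, with no verdict shown: the lamp is home in the socket, and the long tray lies flat, centred and square on both rails against the lips (my camera measurements); I did not re-measure the bystanders.

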